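# Screw down the lid press

## Robot

A 6-joint arm with a two-finger parallel gripper is mounted at the origin on the work surface. World frame = base frame: x ahead of the robot, y to its left, z up, the work surface at z = 0. Lengths are in mm, angles in degrees, forces in N, time in s.
With the tool pointing down it reaches from about 250 to 725 mm from the base axis. Payload 4 kg.
Tool frame: the origin (TCP) lies at the very end of the fingers, on their centre line; the grasp point (between the pads) lies 19 mm behind it; z points along the fingers, y is the line along which they close (so a half turn about z gives the same grasp; the last joint's range is limited). The gripper opens to 85 mm and grips with 20 to 120 N. Pads are 22 mm wide; open, the fingers measure 114 mm over their backs; the gripper's body (76 mm by 85 mm) begins 54 mm behind the grasp point. The pads swing forward as they close: fully open they stand 13 mm farther back than shut.
Start: joints at [76.719, 13.785, 0.286, 76.501, 0, 90], TCP at [114.863, 486.627, 231.306] pointing down, gripper open.
Joint ranges: [-155.79, 155.79], [-60.16, 107.12], [-62.33, 73.08], [-114, 123.19], [-81.49, 82.49], [-180, 180]. Speed limits (degrees/s): [159.86, 159.86, 180, 180, 180, 180].

## Interface

Orientations are given as [roll, pitch, yaw] about the fixed x, y, z axes, in that order (R = Rz(yaw) Ry(pitch) Rx(roll)).
In Python, from bench import * gives the robot as it stands.
- The arm moves only by the shell command python3 -m jog 'ROWS' [OPENING]. ROWS is a JSON object of lists of equal length, an entry for each row: "translation": the shift along the tool's x, y, z in mm, a list of three; "turn": the turn about the tool's z in degrees. In form: {"translation": [[x, y, z], ...], "turn": [turn, ...]}. A call has 1 to 5 rows; each row shifts and turns the commanded pose from where the row before left it, along the tool's axes as they then stand; what a row does not reach is not made up. A row lasts 1/8 s, in which the tool goes at most 62.5 mm and 10.7 degrees, less where a joint would pass 70% of its speed; a pose out of reach is approached as far as the arm can. A call is refused whole if a number of a shift passes 62.5 or a number of a turn 10.7, either way. A call with a gripper value outside its range is refused whole. OPENING is the opening, from 0 (shut) to 1 (fully open), set as the call begins (- or left out, the last holds). The fingers move at their own pace and stop on an object; the grip force is fixed at half the most. Time passes only in rows, so rows that do not move let the fingers close. It gives the time, the measured TCP pose, the force, the opening and the grip force at its end, in the units of the state.
- get_obs(): the state, without advancing time (a new reading comes with each control period).
- grab_frame(name): name is "side" or "top"; returns the picture (420x560x3 uint8, red, green, blue); there is no depth.
- camera_info(name): a dict with "intrinsics" (3x3 intrinsics, pixels), "world_to_cam" (4x4, takes a point from world to camera coordinates). Camera axes: x right, y down, z forward; pixel columns grow to the right and rows downward; lengths in mm; the calibration is good to about 2 mm. A picture is of the moment at which its call begins. camera_info takes no time and is no camera call.
- hand_in(): hands the job in; it is judged then, once.
The state is a dict: "time": time; "joints": joint angles; "joint_vel": joint speeds; "joint_torque": joint torques, N m; "eef_pos": TCP position; "orientation": TCP orientation; "force": force on the tool from outside, world axes, zero at the start; "torque": the same for the moment, N m; "gripper_width": finger opening in mm; "grip_force": force on a finger pad.
Only numpy, scipy, OpenCV 4.12 (cv2) and the standard library are available. Lean on these libraries where they do the work, as an engineer would, in place of code of your own. Each camera call takes 0.05 s, during which the arm holds its last target. There are 200 camera calls.

## Task

A gift box with a freshly glued yellow emblem waits in the small press on the counter. With a fingertip, push the sides of the red wings, stroke after stroke, to turn the wing screw clockwise (seen from above) until the black rubber foot presses firmly on the emblem; then take the hand away. Only push the wings gently, never pinch or force them, and leave the box and everything around the press where it is.

Things in the scene. Friction and masses are not known exactly. Their poses are not given: they have to be found in the camera images.
- press: Grey press, fixed, elsewhere and turned each time. Origin: centre of its underside, on the table, straight below the screw's axis; z up. Base 150 (x) by 220 (y) by 12 mm; columns 22 mm thick at y = +94 and -94 mm; crossbar along y, 44 mm wide, 100 to 124 mm above the table, with 6 mm caps at its ends. Only wing screw and guide pin rise above 130 mm.
- guide_pin_top (a point): Top centre of the fixed steel guide pin, 10 mm thick, upright on the crossbar beside the screw, at y = +42 mm of the press; its top is 175 mm above the table. It is only 5 mm from the circle that the wing ends sweep, so it is in the way of a finger that circles the screw: stroke on the free sides, lift, and start a new stroke.
- wing_top (a point): Top centre of the red wing screw, on its upright axis. Hub 20 mm thick; two opposite straight wings along the point's x axis, each reaching 32 mm from the axis, 6 mm thick, 24 mm tall, tops level with this point. It sinks 0.96 mm per rad of clockwise turn: 165.4 mm above the table at joint value 0, 152 mm at 14.
- wing_screw (a joint): Angle of the red wing screw, rad, growing clockwise seen from above (tightening). At 0 the wings lie along the press's x axis. Starts between 0.5 and 4.5, stops hard at 14. Turns with light friction (0.04 N m, about 2 N at the wings) and stays where it is left. The foot meets the emblem at 10; beyond that its spring adds about 3.8 N per rad.
- spindle: The steel spindle of the press, with the wing screw on top and the foot below. Origin on the screw's axis at the wings' underside, 24 mm below wing_top.
- foot: Black rubber foot, a disc 36 mm in diameter and 10 mm thick at the spindle's lower end, sprung (4 N per mm). Origin: centre of its underside, 73.6 mm above the table at joint value 0. It goes down with the screw and does not turn.
- gift_box: Blue gift box, loose, standing on the press's base plate under the foot; 118 by 118 mm, 48 mm high, with a round yellow emblem 58 mm in diameter and 4 mm thick on the lid. Origin: centre of its underside.
- emblem_top (a point): Centre of the top of the yellow emblem, 52 mm above the box's underside and 64 mm above the table.
- glue_bottle: Bystander: white glue bottle with orange cap, 40 mm in diameter, 110 mm tall. Origin: centre of its underside.
- green_box: Bystander: small green box with a yellow band, 60 by 80 by 42 mm high. Origin: centre of its underside.
- tape_roll: Bystander: yellow tape roll lying flat, 68 mm in diameter, 22 mm high. Origin: centre of its underside.
- pastry_pack: Bystander: pink and yellow packed pastry, 48 by 70 by 24 mm high. Origin: centre of its underside.
- tea_tin: Bystander: tea tin with a lilac label, 64 mm in diameter, 75 mm tall. Origin: centre of its underside.
- spare_emblem: Bystander: spare brass-coloured emblem disc, 58 mm in diameter, 6 mm thick. Origin: centre of its underside.
Things that resemble listed ones, but are neither listed nor needed, are in the scene too. What is shaped like the gift_box but orange or turquoise is not meant.

How it is judged:
By the outcome, as a careful person would: the job done as asked, in the order asked, and still so for the second after the job is handed in, with the robot touching nothing.
It also fails if it takes over 67 s, if anything falls off the work surface, if the arm or the gripper's body presses on something with over 40 N, if the wrist force passes 120 N, or if a joint passes its speed limit or range.

## Working session

There is one attempt and no reset: what is moved stays moved. The work goes in short steps, Python scripts to look and compute and a shell command to move; the robot and the scene stay as the last step left them, time stands still between calls to the robot, and variables do not carry over. Pictures are saved under pics/ and viewed, at most 10 in all, crops included, and the job is handed in when it is done.

```bash
mkdir -p pics
python3 - <<'E'
from bench import *
import cv2
for n in("side","top"):
    cv2.imwrite(f"pics/{n}0.png",grab_frame(n)[...,::-1])
    c=camera_info(n);print(n,c)
o=get_obs();print(o)
E
```

```text
side {'intrinsics': array([[421.38002604,   0.        , 283.32053122],
       [  0.        , 421.38002604, 207.16760854],
       [  0.        ,   0.        ,   1.        ]]), 'world_to_cam': array([[-9.49367694e-01, -3.13835570e-01, -1.44297294e-02,
         5.64641938e+02],
       [-2.13474763e-01,  6.78107160e-01, -7.03277474e-01,
         1.65879139e+02],
       [ 2.30498389e-01, -6.64588530e-01, -7.10769005e-01,
         9.99432835e+02],
       [ 0.00000000e+00,  0.00000000e+00,  0.00000000e+00,
         1.00000000e+00]])}
top {'intrinsics': array([[434.98493148,   0.        , 279.6218371 ],
       [  0.        , 434.98493148, 210.13154666],
       [  0.        ,   0.        ,   1.        ]]), 'world_to_cam': array([[ 1.37657475e-02, -9.99353052e-01, -3.32262070e-02,
         8.22700327e+01],
       [-9.88826529e-01, -8.67288070e-03, -1.48818266e-01,
         5.75979546e+02],
       [ 1.48433821e-01,  3.49035497e-02, -9.88306199e-01,
         1.02744552e+03],
       [ 0.00000000e+00,  0.00000000e+00,  0.00000000e+00,
         1.00000000e+00]])}
{'time': 0.1, 'joints': array([7.67194899e+01, 1.38277196e+01, 2.20860217e-01, 7.65015443e+01,
       1.25240974e-03, 9.00009307e+01]), 'joint_vel': array([-0.11349457, -0.01570879, -0.03673181,  0.05157644, -0.05665622,
       -0.00934577]), 'joint_torque': array([ 9.58282581e-04, -3.73136687e+01,  2.53009897e+01,  1.08335190e-02,
        1.18116227e-04,  1.42544127e-05]), 'eef_pos': array([114.72209132, 486.07591758, 230.4995772 ]), 'orientation': array([-1.79891596e+02, -1.25064665e-03,  1.66718557e+02]), 'force': array([0.08327807, 0.27048546, 0.11915959]), 'torque': array([ 0.01306719,  0.02879069, -0.04589   ]), 'grip_force': 0.0, 'gripper_width': 85.52053390409974}
```

View pics/top0.png

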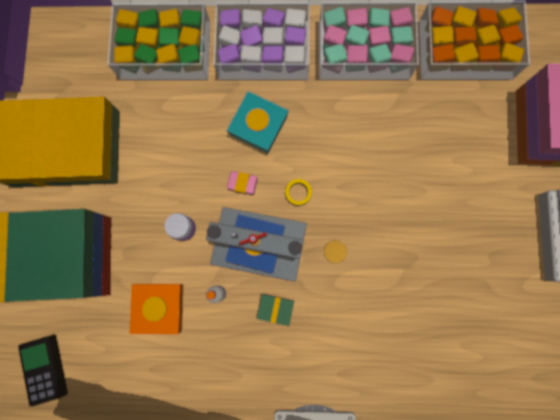

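View pics/side0.png

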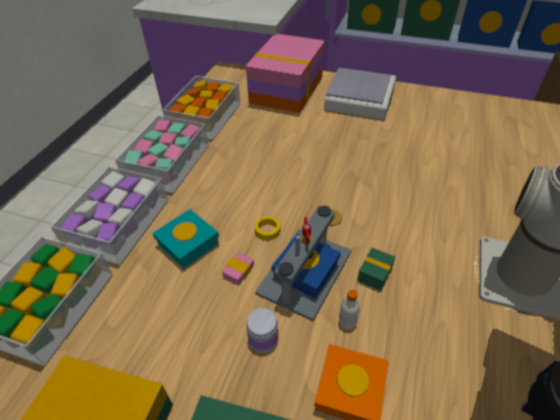

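Top view: press crossbar runs from the cap at about (214,231) to the one at (295,247), with the red wings at (253,239) and the guide pin at (235,235). Side view: red wings at about (307,232), pin at (298,245).

```bash
cat > h.py <<'E'
from bench import *
import numpy as np, cv2
def red(im,cx,cy,r=32):
    h=cv2.cvtColor(im,cv2.COLOR_RGB2HSV)
    m=(((h[...,0]<7)|(h[...,0]>172))&(h[...,1]>150)&(h[...,2]>70)).astype(np.uint8)
    k=np.zeros_like(m);k[cy-r:cy+r,cx-r:cx+r]=1
    return m*k
def cast(n,u,v,z):
    c=camera_info(n);K=c["intrinsics"];T=c["world_to_cam"];R=T[:3,:3];t=T[:3,3]
    o=-R.T@t;d=R.T@np.linalg.inv(K)@[u,v,1]
    return o+d*(z-o[2])/d[2]
def proj(n,p):
    c=camera_info(n);q=c["intrinsics"]@(c["world_to_cam"][:3,:3]@p+c["world_to_cam"][:3,3]);return q[:2]/q[2]
E
python3 - <<'E'
from h import *
ims={n:grab_frame(n) for n in("top","side")}
for n,c,z in(("top",(253,239),160),("side",(307,232),155)):
    m=red(ims[n],*c);p=np.argwhere(m)[:,::-1];print(n,len(p),p.min(0),p.max(0),p.mean(0))
    w=np.array([cast(n,u,v,z)[:2] for u,v in p])
    (cx,cy),(a,b),an=cv2.minAreaRect(w.astype(np.float32));print("rect",cx,cy,a,b,an)
for n,u,v,z in(("top",214,231,130),("top",295,247,130),("top",235,235,175),("side",324,211,130),("side",286,268,130)):
    print(n,u,v,cast(n,u,v,z))
a=cv2.resize(ims["top"][195:290,195:320],None,fx=4,fy=4,interpolation=2)
b=cv2.resize(ims["side"][195:315,250:360],None,fx=3.17,fy=3.17,interpolation=2)[:380]
cv2.imwrite("pics/c1.png",np.hstack([a,np.resize(b,b.shape)[:, :300]])[...,::-1])
E
```

```text
top 68 [240 233] [265 243] [253.35294118 238.47058824]
rect 493.5772399902344 141.83139038085938 13.724000930786133 58.36860275268555 27.317157745361328
side 84 [303 218] [310 242] [306.23809524 230.95238095]
rect 492.56304931640625 142.72830200195312 15.157137870788574 69.01968383789062 16.411706924438477
top 214 231 [513.16855779 233.50460317 130.        ]
top 295 247 [479.18005937  50.22143263 130.        ]
top 235 235 [500.51571021 179.38085863 175.        ]
side 324 211 [475.45197716  53.04377677 130.        ]
side 286 268 [509.18305709 235.29693806 130.        ]
```

View pics/c1.png

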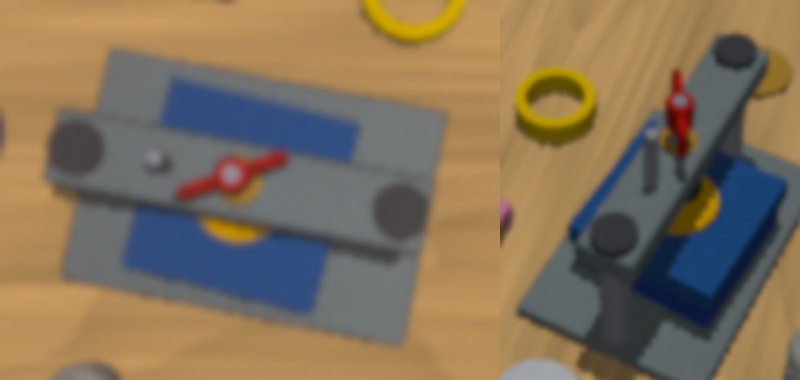

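```bash
cat >> h.py <<'E'
from scipy.spatial.transform import Rotation as Ro
def plan(x,y,z,turn,n):
    """rows in tool axes from the present pose to x,y,z with a total turn about tool z"""
    o=get_obs();R=Ro.from_euler('xyz',o["orientation"],degrees=True);d=(np.array([x,y,z])-o["eef_pos"])/n
    rows=[np.round((R*Ro.from_euler('z',turn/n*i,degrees=True)).inv().apply(d),1).tolist() for i in range(n)]
    for i in range(0,n,5):print(rows[i:i+5],round(turn/n,2))
E
python3 - <<'E'
from h import *
plan(526,128,200,-125.3,14)
E
```

```text
[[-34.5, -18.2, 2.2], [-31.2, -23.3, 2.2], [-27.2, -27.9, 2.2], [-22.6, -31.8, 2.2], [-17.3, -34.9, 2.2]] -8.95
[[-11.7, -37.2, 2.2], [-5.8, -38.5, 2.2], [0.3, -39.0, 2.2], [6.3, -38.4, 2.2], [12.3, -37.0, 2.2]] -8.95
[[17.9, -34.6, 2.2], [23.0, -31.4, 2.2], [27.6, -27.5, 2.2], [31.6, -22.8, 2.2]] -8.95
```

```bash
python3 -m jog '{"translation":[[-34.5,-18.2,2.2],[-31.2,-23.3,2.2],[-27.2,-27.9,2.2],[-22.6,-31.8,2.2],[-17.3,-34.9,2.2]],"turn":[-9,-9,-9,-9,-9]}' 0
python3 -m jog '{"translation":[[-11.7,-37.2,2.2],[-5.8,-38.5,2.2],[0.3,-39,2.2],[6.3,-38.4,2.2],[12.3,-37,2.2]],"turn":[-9,-9,-9,-9,-9]}'
python3 -m jog '{"translation":[[17.9,-34.6,2.2],[23,-31.4,2.2],[27.6,-27.5,2.2],[31.6,-22.8,2.2],[0,0,0]],"turn":[-9,-9,-9,-9,0]}'
python3 - <<'E'
from h import *
o=get_obs();print(o["joints"]);plan(526,128,200,0,1)
s=grab_frame("side");t=grab_frame("top")
a=cv2.resize(t[195:290,195:320],None,fx=3.2,fy=3.2);b=cv2.resize(s[150:300,240:390],None,fx=2.7,fy=2.7)[:304]
cv2.imwrite("pics/c2.png",np.hstack([a[:304],b])[...,::-1])
E
```

```text
time: 0.82
eef_pos: [262.7, 357.8, 220.1]
orientation: [-180.0, -0.0, -148.0]
force: [0.2, -1.0, 0.3]
gripper_width: -0.1
grip_force: 0.0
time: 1.45
eef_pos: [410.4, 230.8, 209.1]
orientation: [180.0, -0.0, -103.0]
force: [0.0, 0.3, -1.0]
gripper_width: -0.0
grip_force: 0.0
time: 2.08
eef_pos: [529.5, 128.7, 199.6]
orientation: [180.0, -0.0, -67.5]
force: [-0.4, 0.7, -0.5]
gripper_width: -0.2
grip_force: 0.0
[ 1.36735376e+01  1.97686913e+01  3.73490774e+00  7.40085470e+01
 -1.79017048e-02 -9.88330436e+01]
[[-0.7, 3.5, -0.4]] 0.0
```

View pics/c2.png

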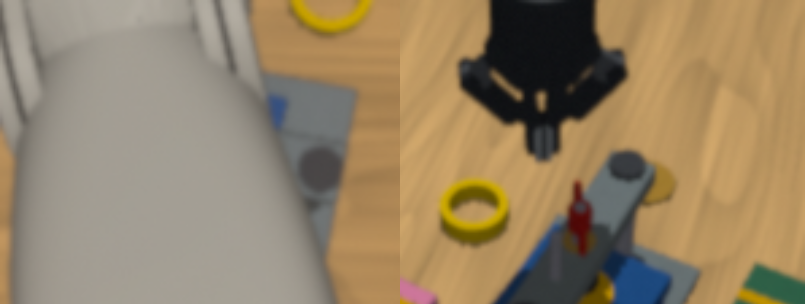

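The side view shows the shut fingertip at about (543,150) in the crop, just beyond the wing (580,215) and clear of the pin. Next I correct the position and lower it.

```bash
python3 -m jog '{"translation":[[-0.7,3.5,0],[0,0,16],[0,0,16],[0,0,16],[0,0,0]],"turn":[0,0,0,0,0]}'
python3 - <<'E'
from h import *
s=grab_frame("side");cv2.imwrite("pics/c3.png",cv2.resize(s[170:300,240:390],None,fx=4,fy=4)[...,::-1])
plan(526,128,152,0,1)
E
```

```text
time: 2.8
eef_pos: [522.7, 130.4, 151.6]
orientation: [179.8, 0.0, -67.2]
force: [-0.6, -0.3, 0.3]
gripper_width: 0.1
grip_force: 0.0
[[3.2, -1.2, 0.6]] 0.0
```

View pics/c3.png

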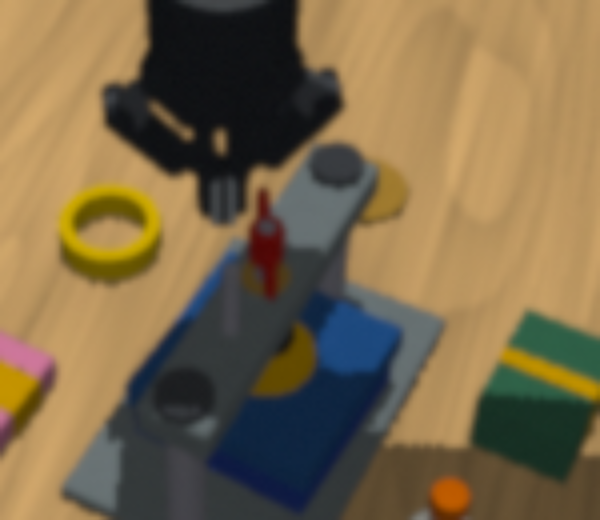

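The side crop shows the fingertip at (222,205), behind the near wing at (265,195), with a gap of a few millimetres and the pin well away. I start a short stroke.

```bash
python3 -m jog '{"translation":[[3,5,0],[2.7,4.6,0.2],[2.7,4.6,0.2],[2.7,4.6,0.2],[2.7,4.6,0.2]],"turn":[0,10,10,10,10]}'
python3 - <<'E'
from h import *
s=grab_frame("side");cv2.imwrite("pics/c4.png",cv2.resize(s[170:300,240:390],None,fx=4,fy=4)[...,::-1])
o=get_obs();y=np.radians(o["orientation"][2]);d=o["eef_pos"][:2]-[493.5,141.8];print(d@[np.cos(y),np.sin(y)],d@[np.sin(y),-np.cos(y)],o["force"],o["joints"])
E
```

```text
time: 3.48
eef_pos: [505.6, 111.7, 152.9]
orientation: [-179.8, 0.0, -107.6]
force: [0.9, -2.0, 0.1]
gripper_width: -0.2
grip_force: 0.7
25.29420793134559 -19.978070520823472 [ 0.10540278 -1.49424192  0.11213221] [ 1.24940459e+01  1.83225571e+01 -5.57358678e+00  6.59918730e+01
 -4.56697014e-02 -5.96667254e+01]
```

View pics/c4.png

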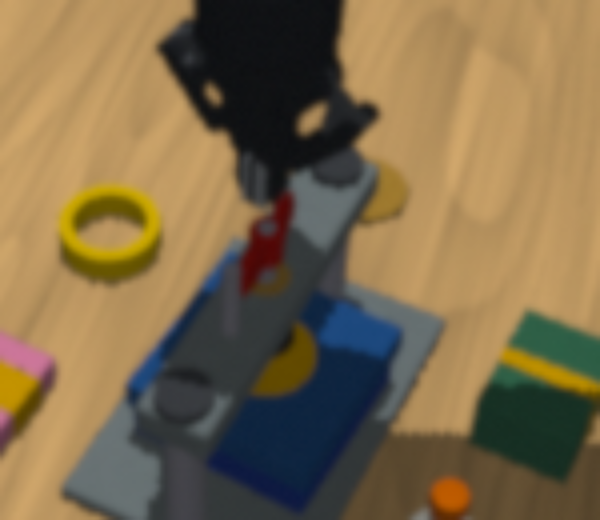

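The wing has visibly turned: its near end is now at (285,205) in the crop with the fingertip at (260,185) against it. The pin is clear, so I continue.

```bash
python3 -m jog '{"translation":[[2.7,4.6,0.4],[2.7,4.6,0.4],[2.7,4.6,0.2],[2.7,4.6,0.2],[2.7,4.6,0.2]],"turn":[10,10,10,10,10]}'
python3 -m jog '{"translation":[[2.7,4.6,0.2],[2.7,4.6,0.2],[2.7,4.6,0.2],[2.7,4.6,0.2],[2.7,4.6,0.2]],"turn":[10,10,10,10,10]}'
python3 -m jog '{"translation":[[0,0,0]],"turn":[0]}'
python3 - <<'E'
from h import *
s=grab_frame("side");cv2.imwrite("pics/c5.png",cv2.resize(s[170:300,240:390],None,fx=4,fy=4)[...,::-1])
o=get_obs();y=np.radians(o["orientation"][2]);d=o["eef_pos"][:2]-[493.5,141.8];print(d@[np.cos(y),np.sin(y)],d@[np.sin(y),-np.cos(y)],o["force"],o["joints"])
E
```

```text
time: 4.15
eef_pos: [478.9, 114.6, 151.1]
orientation: [-179.9, 0.0, -157.5]
force: [0.4, -2.3, 0.3]
gripper_width: -0.1
grip_force: 0.9
time: 4.78
eef_pos: [464.1, 136.6, 149.8]
orientation: [-180.0, -0.0, 152.5]
force: [-1.5, -1.1, 0.3]
gripper_width: -0.1
grip_force: 0.8
time: 4.9
eef_pos: [464.6, 137.0, 149.8]
orientation: [180.0, 0.0, 153.0]
force: [0.2, -0.8, 1.0]
gripper_width: -0.1
grip_force: 0.4
23.378652511362095 -17.358521572141214 [-1.02252226 -1.11389767  0.2229914 ] [ 1.64198073e+01  1.50632377e+01 -1.06157504e+01  6.43020895e+01
 -2.32179652e-03  4.34377966e+01]
```

View pics/c5.png

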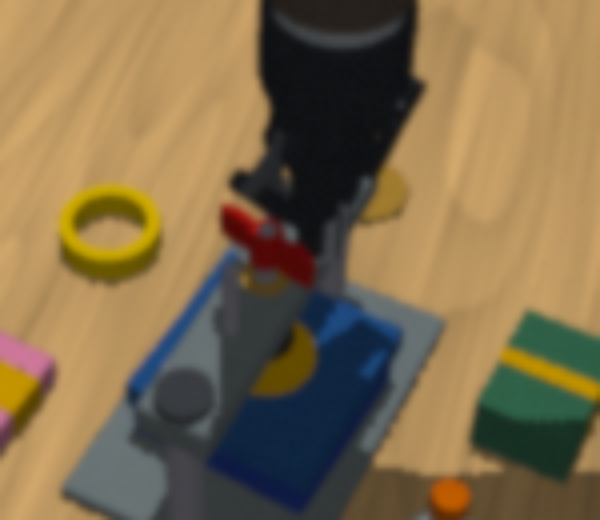

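Wings now lie from (225,215) to (315,270) in the crop, and the fingertip is behind them at about (335,255). The first stroke worked, at about 2 N. Next: back off, lift, go back round, and push the other wing.

```bash
python3 -m jog '{"translation":[[0,-10,0],[0,0,-18],[0,0,-18],[-5.1,-3.9,0],[-5.1,-3.9,0]],"turn":[0,0,0,-10,-10]}'
python3 -m jog '{"translation":[[-5.1,-3.9,0],[-5.1,-3.9,0],[-5.1,-3.9,0],[-5.1,-3.9,0],[-5.1,-3.9,0]],"turn":[-10,-10,-10,-10,-10]}'
python3 -m jog '{"translation":[[-5.1,-3.9,0],[-5.1,-3.9,0],[-5.1,-3.9,0],[-5.1,-3.9,0],[-5.1,-3.9,0]],"turn":[-10,-10,-10,-10,-10]}'
python3 -m jog '{"translation":[[-5.1,-3.9,0],[-5.1,-3.9,0],[-5.1,-3.9,0],[-5.1,-3.9,0],[-5.1,-3.9,0]],"turn":[-10,-10,-10,-10,-10]}'
python3 -m jog '{"translation":[[-5.1,-3.9,0],[0,0,0]],"turn":[-10,0]}'
cat >> h.py <<'E'
C=np.array([493.5,141.8])
def rel():
    o=get_obs();y=np.radians(o["orientation"][2]);d=o["eef_pos"][:2]-C
    print("R %.1f lat %.1f z %.1f yaw %.1f"%(d@[np.cos(y),np.sin(y)],d@[np.sin(y),-np.cos(y)],o["eef_pos"][2],np.degrees(y)),"F",o["force"].round(1),"j6 %.0f t %.1f"%(o["joints"][5],o["time"]))
def wing(z,fn=None):
    s=grab_frame("side");m=red(s,307,228);p=np.argwhere(m)[:,::-1]
    w=np.array([cast("side",u,v,z)[:2] for u,v in p]);l=cv2.fitLine(w.astype(np.float32),cv2.DIST_L2,0,.01,.01).ravel()
    print("wing n",len(p),"angle %.0f"%np.degrees(np.arctan2(l[1],l[0])),"mean",w.mean(0).round(1))
    if fn:cv2.imwrite(fn,cv2.resize(s[170:300,240:390],None,fx=4,fy=4)[...,::-1])
E
python3 -c "
from h import *
rel();wing(154,'pics/c6.png')"
```

```text
time: 5.58
eef_pos: [467.1, 116.4, 185.9]
orientation: [180.0, 0.1, 173.1]
force: [-1.0, -0.4, 0.9]
gripper_width: 0.0
grip_force: 0.0
time: 6.2
eef_pos: [495.3, 103.3, 185.5]
orientation: [-180.0, 0.0, -136.9]
force: [-0.3, -0.4, 0.2]
gripper_width: -0.2
grip_force: 0.0
time: 6.82
eef_pos: [523.5, 116.7, 185.5]
orientation: [-180.0, -0.0, -86.9]
force: [-0.6, 0.5, 0.3]
gripper_width: -0.1
grip_force: 0.0
time: 7.45
eef_pos: [531.3, 146.9, 185.4]
orientation: [-180.0, -0.0, -36.9]
force: [-0.1, -0.0, -0.8]
gripper_width: 0.3
grip_force: 0.0
time: 7.7
eef_pos: [529.4, 153.4, 185.5]
orientation: [-180.0, -0.0, -27.3]
force: [-0.4, -0.9, -1.1]
gripper_width: -0.0
grip_force: 0.0
R 26.6 lat -26.8 z 185.5 yaw -27.3 F [-0.4 -0.9 -1.1] j6 -137 t 7.7
wing n 173 angle -26 mean [491.  146.5]
```

View pics/c6.png

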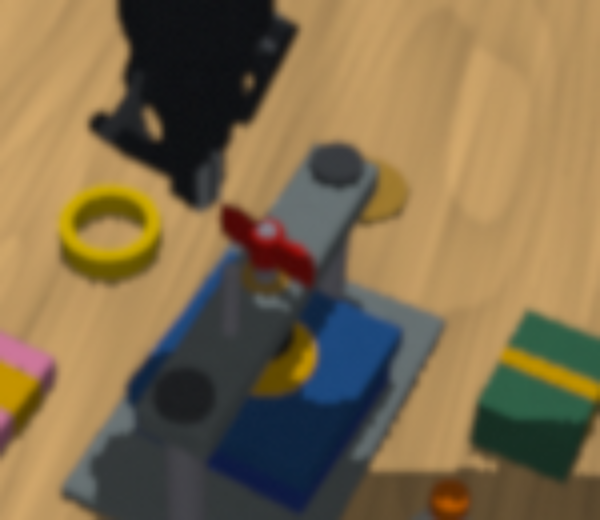

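The side view confirms it: wing line at -26° against tool yaw -27°, and the finger above and behind the near wing. I lower and push the second stroke of 180°.

```bash
python3 -m jog '{"translation":[[-1.5,0,12],[0,0,12],[0,0,12],[0,5,0],[0,4,0]],"turn":[0,0,0,0,0]}' && python3 -c "
from h import *
rel()"
python3 -m jog '{"translation":[[2.7,4.6,0.2],[2.7,4.6,0.2],[2.7,4.6,0.2],[2.7,4.6,0.2],[2.7,4.6,0.2]],"turn":[10,10,10,10,10]}'
python3 -m jog '{"translation":[[2.7,4.6,0.2],[2.7,4.6,0.2],[2.7,4.6,0.2],[2.7,4.6,0.2],[2.7,4.6,0.2]],"turn":[10,10,10,10,10]}'
python3 -c "
from h import *
rel();wing(152)"
```

```text
time: 8.38
eef_pos: [523.9, 146.4, 149.2]
orientation: [-180.0, 0.0, -27.3]
force: [0.6, 1.7, -1.2]
gripper_width: 0.0
grip_force: 0.7
R 24.9 lat -18.0 z 149.2 yaw -27.3 F [ 0.6  1.7 -1.2] j6 -137 t 8.4
time: 9.0
eef_pos: [517.3, 121.7, 149.2]
orientation: [-179.8, 0.0, -77.6]
force: [1.1, 0.6, -0.1]
gripper_width: 0.1
grip_force: 0.6
time: 9.62
eef_pos: [493.6, 110.9, 148.3]
orientation: [-179.9, 0.1, -127.6]
force: [0.7, -0.7, 0.3]
gripper_width: -0.1
grip_force: 0.7
R 24.4 lat -18.9 z 148.3 yaw -127.6 F [ 0.7 -0.7  0.3] j6 -40 t 9.6
wing n 144 angle 65 mean [490.  142.1]
```

Run:
```python
from h import *
P={n:camera_info(n)["intrinsics"]@camera_info(n)["world_to_cam"][:3] for n in("top","side")}
for k,a,b in(("hub",(252.75,238.5),(306.8,226.5)),("pin175",(233.75,234.5),(297.6,236.3)),("capL130",(213.75,232),(286.3,269.1)),("capR130",(295,248),(324.1,210.8))):
    X=cv2.triangulatePoints(P["top"],P["side"],np.float64(a),np.float64(b)).ravel();print(k,(X[:3]/X[3]).round(1))
```

```text
hub [493.4 141.9 164.3]
pin175 [501.3 182.2 173.9]
capL130 [510.1 234.6 125.4]
capR130 [476.5  50.1 127.6]
```

```bash
python3 -m jog '{"translation":[[2.7,4.6,0.2],[2.7,4.6,0.2],[2.7,4.6,0.2],[2.7,4.6,0.2],[2.7,4.6,0.2]],"turn":[10,10,10,10,10]}'
python3 -m jog '{"translation":[[2.7,4.6,0.2],[2.7,4.6,0.2],[2.7,4.6,0.2],[0,0,0],[0,-10,0]],"turn":[10,10,10,0,0]}'
python3 -m jog '{"translation":[[0,0,-19],[0,0,-19],[-5.1,-3.9,0],[-5.1,-3.9,0],[-5.1,-3.9,0]],"turn":[0,0,-10,-10,-10]}'
python3 -m jog '{"translation":[[-5.1,-3.9,0],[-5.1,-3.9,0],[-5.1,-3.9,0],[-5.1,-3.9,0],[-5.1,-3.9,0]],"turn":[-10,-10,-10,-10,-10]}'
python3 -m jog '{"translation":[[-5.1,-3.9,0],[-5.1,-3.9,0],[-5.1,-3.9,0],[-5.1,-3.9,0],[-5.1,-3.9,0]],"turn":[-10,-10,-10,-10,-10]}'
python3 -m jog '{"translation":[[-5.1,-3.9,0],[-5.1,-3.9,0],[-5.1,-3.9,0],[-5.1,-3.9,0],[-5.1,-3.9,0]],"turn":[-10,-10,-10,-10,-10]}'
python3 -m jog '{"translation":[[0,0,0]],"turn":[0]}'
python3 -c "
from h import *
rel();wing(151)"
```

```text
time: 10.3
eef_pos: [469.6, 122.5, 146.9]
orientation: [-179.9, 0.0, -177.5]
force: [-0.2, -1.9, 1.5]
gripper_width: -0.2
grip_force: 0.8
time: 10.92
eef_pos: [459.3, 128.8, 146.0]
orientation: [180.0, 0.1, 153.0]
force: [0.1, 0.7, 0.3]
gripper_width: 0.1
grip_force: 0.0
time: 11.55
eef_pos: [469.8, 112.4, 183.9]
orientation: [-180.0, 0.0, -176.8]
force: [0.8, -0.6, 0.1]
gripper_width: 0.2
grip_force: 0.0
time: 12.18
eef_pos: [500.1, 104.5, 183.8]
orientation: [-180.0, 0.0, -126.8]
force: [-0.3, -0.3, 0.5]
gripper_width: 0.0
grip_force: 0.0
time: 12.8
eef_pos: [525.4, 122.7, 183.7]
orientation: [-180.0, -0.0, -76.8]
force: [0.6, 0.1, -0.2]
gripper_width: -0.1
grip_force: 0.0
time: 13.42
eef_pos: [527.9, 153.8, 183.8]
orientation: [180.0, -0.0, -26.8]
force: [1.0, -0.2, -0.1]
gripper_width: 0.1
grip_force: 0.0
time: 13.55
eef_pos: [527.8, 154.0, 183.8]
orientation: [180.0, -0.0, -27.3]
force: [0.3, -0.0, -0.1]
gripper_width: -0.2
grip_force: 0.0
R 24.9 lat -26.6 z 183.8 yaw -27.3 F [ 0.3 -0.  -0.1] j6 -136 t 13.6
wing n 175 angle -26 mean [490.9 146.8]
```

```bash
python3 -m jog '{"translation":[[0,0,12.5],[0,0,12.5],[0,0,12.5],[0,5,0],[0,4,0]],"turn":[0,0,0,0,0]}'
python3 -m jog '{"translation":[[2.7,4.6,0.2],[2.7,4.6,0.2],[2.7,4.6,0.2],[2.7,4.6,0.2],[2.7,4.6,0.2]],"turn":[10,10,10,10,10]}'
python3 -m jog '{"translation":[[2.7,4.6,0.2],[2.7,4.6,0.2],[2.7,4.6,0.2],[2.7,4.6,0.2],[2.7,4.6,0.2]],"turn":[10,10,10,10,10]}'
python3 -m jog '{"translation":[[2.7,4.6,0.2],[2.7,4.6,0.2],[2.7,4.6,0.2],[2.7,4.6,0.2],[2.7,4.6,0.2]],"turn":[10,10,10,10,10]}'
python3 -m jog '{"translation":[[2.7,4.6,0.2],[2.7,4.6,0.2],[2.7,4.6,0.2],[0,0,0],[0,-10,0]],"turn":[10,10,10,0,0]}'
python3 -m jog '{"translation":[[0,0,-20],[0,0,-20],[-5.1,-3.9,0],[-5.1,-3.9,0],[-5.1,-3.9,0]],"turn":[0,0,-10,-10,-10]}'
python3 -m jog '{"translation":[[-5.1,-3.9,0],[-5.1,-3.9,0],[-5.1,-3.9,0],[-5.1,-3.9,0],[-5.1,-3.9,0]],"turn":[-10,-10,-10,-10,-10]}'
python3 -m jog '{"translation":[[-5.1,-3.9,0],[-5.1,-3.9,0],[-5.1,-3.9,0],[-5.1,-3.9,0],[-5.1,-3.9,0]],"turn":[-10,-10,-10,-10,-10]}'
python3 -m jog '{"translation":[[-5.1,-3.9,0],[-5.1,-3.9,0],[-5.1,-3.9,0],[-5.1,-3.9,0],[-5.1,-3.9,0]],"turn":[-10,-10,-10,-10,-10]}'
python3 -m jog '{"translation":[[0,0,0]],"turn":[0]}'
python3 -c "
from h import *
rel();wing(150)
s=grab_frame('side');a=cv2.imread('pics/side0.png')[...,::-1]
f=lambda i:cv2.resize(i[205:285,275:340],None,fx=6,fy=6,interpolation=2)
cv2.imwrite('pics/c7.png',np.hstack([f(a),f(s)])[...,::-1])"
```

```text
time: 14.22
eef_pos: [523.7, 146.4, 146.1]
orientation: [-180.0, 0.0, -27.3]
force: [-0.0, 2.3, -0.9]
gripper_width: 0.1
grip_force: 0.7
time: 14.85
eef_pos: [517.1, 121.8, 146.2]
orientation: [-179.8, 0.0, -77.6]
force: [0.9, 0.5, -0.4]
gripper_width: -0.0
grip_force: 0.6
time: 15.48
eef_pos: [493.4, 111.1, 145.3]
orientation: [-179.9, 0.1, -127.6]
force: [1.2, 0.1, 0.4]
gripper_width: -0.0
grip_force: 0.7
time: 16.1
eef_pos: [469.5, 122.5, 144.1]
orientation: [-179.9, 0.1, -177.7]
force: [-0.3, -2.0, 1.3]
gripper_width: 0.2
grip_force: 0.8
time: 16.73
eef_pos: [459.1, 128.8, 143.0]
orientation: [179.9, 0.1, 152.9]
force: [0.4, -0.6, 0.3]
gripper_width: 0.0
grip_force: 0.0
time: 17.35
eef_pos: [469.6, 112.4, 182.9]
orientation: [-180.0, 0.0, -176.9]
force: [-0.8, -0.3, 0.8]
gripper_width: 0.2
grip_force: 0.0
time: 17.98
eef_pos: [499.9, 104.5, 182.8]
orientation: [-180.0, 0.0, -126.9]
force: [-0.3, -0.1, 0.2]
gripper_width: 0.2
grip_force: 0.0
time: 18.6
eef_pos: [525.2, 122.7, 182.7]
orientation: [-180.0, -0.0, -76.9]
force: [0.6, -0.4, 0.1]
gripper_width: 0.2
grip_force: 0.0
time: 19.23
eef_pos: [527.7, 153.8, 182.7]
orientation: [-180.0, -0.0, -26.9]
force: [0.5, -0.6, 0.3]
gripper_width: -0.1
grip_force: 0.0
time: 19.35
eef_pos: [527.6, 154.0, 182.7]
orientation: [180.0, -0.0, -27.3]
force: [-1.0, -0.4, -0.5]
gripper_width: -0.0
grip_force: 0.0
R 24.7 lat -26.5 z 182.7 yaw -27.3 F [-1.  -0.4 -0.5] j6 -136 t 19.4
wing n 180 angle -26 mean [490.5 148.4]
```

View pics/c7.png

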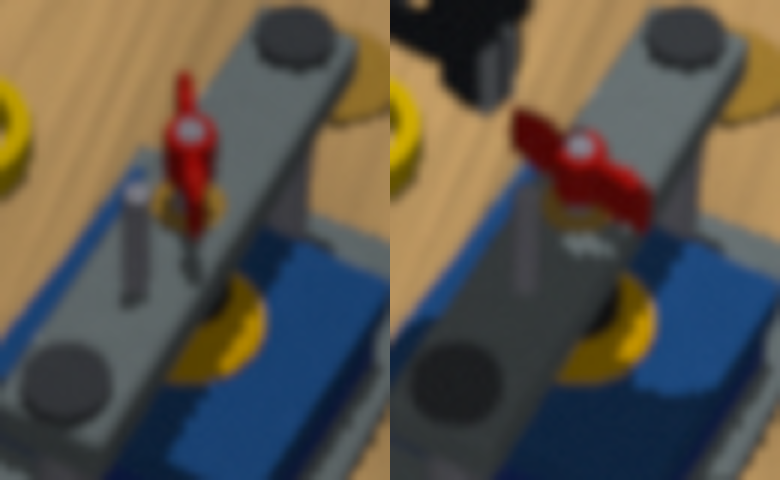

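Comparing before (left) and now (right), the hub has sunk about 16 crop pixels, and the foot at (605,300) is close to the emblem. Triangulation against the pin and caps puts the start at about 1.0, so the joint is now at about 9.7. I run the last stroke in short parts, watching the force in case it meets the stop early.

```bash
python3 -m jog '{"translation":[[0,0,13],[0,0,13],[0,0,13],[0,5,0],[0,4,0]],"turn":[0,0,0,0,0]}'
python3 -m jog '{"translation":[[2.7,4.6,0.2],[2.7,4.6,0.2],[2.7,4.6,0.2],[2.7,4.6,0.2],[2.7,4.6,0.2]],"turn":[10,10,10,10,10]}'
python3 -m jog '{"translation":[[1.4,2.3,0.1],[1.4,2.3,0.1]],"turn":[5,5]}'
```

```text
time: 20.08
eef_pos: [523.5, 146.4, 143.5]
orientation: [-180.0, 0.0, -27.3]
force: [0.7, 1.8, -0.9]
gripper_width: 0.2
grip_force: 0.7
time: 20.7
eef_pos: [517.0, 121.9, 143.6]
orientation: [-179.8, 0.0, -77.6]
force: [0.7, 1.9, -0.8]
gripper_width: 0.0
grip_force: 0.7
time: 20.95
eef_pos: [513.1, 118.2, 143.5]
orientation: [-179.8, 0.0, -87.5]
force: [1.2, 0.5, -0.5]
gripper_width: 0.1
grip_force: 0.7
```

```bash
python3 -m jog '{"translation":[[1.4,2.3,0.1]],"turn":[5]}'
```

```text
time: 21.08
eef_pos: [510.9, 116.6, 143.4]
orientation: [-179.8, 0.1, -92.5]
force: [2.2, 0.8, -0.9]
gripper_width: 0.2
grip_force: 0.7
```

```bash
python3 -m jog '{"translation":[[1.4,2.3,0.1]],"turn":[5]}'; python3 -c "
from h import *
rel()"
```

```text
time: 21.2
eef_pos: [508.5, 115.2, 143.3]
orientation: [-179.8, 0.1, -97.5]
force: [1.4, 0.4, -0.2]
gripper_width: 0.0
grip_force: 0.7
R 24.4 lat -18.4 z 143.3 yaw -97.5 F [ 1.4  0.4 -0.2] j6 -70 t 21.2
```

```bash
python3 -m jog '{"translation":[[1.4,2.3,0.1]],"turn":[5]}'
```

```text
time: 21.32
eef_pos: [506.1, 114.1, 143.2]
orientation: [-179.8, 0.1, -102.5]
force: [1.4, -0.6, 0.1]
gripper_width: 0.1
grip_force: 0.7
```

```bash
python3 -m jog '{"translation":[[1.4,2.3,0.1],[1.4,2.3,0.1]],"turn":[5,5]}'
```

```text
time: 21.58
eef_pos: [501.0, 112.4, 143.0]
orientation: [-179.8, 0.1, -112.5]
force: [0.8, -0.4, 0.8]
gripper_width: 0.1
grip_force: 0.7
```

```bash
python3 -m jog '{"translation":[[1.4,2.3,0.1]],"turn":[5]}'
```

```text
time: 21.7
eef_pos: [498.3, 111.9, 142.9]
orientation: [-179.8, 0.1, -117.5]
force: [0.8, -0.8, -0.2]
gripper_width: -0.3
grip_force: 0.7
```

Still only about 1 N at 90°, so the stop at 14 is not near and the 9.7 reading is confirmed. I finish the stroke to about 12.8, then withdraw.

```bash
python3 -m jog '{"translation":[[2.7,4.6,0.2],[2.7,4.6,0.2],[2.7,4.6,0.2],[2.7,4.6,0.2],[2.7,4.6,0.2]],"turn":[10,10,10,10,10]}'
python3 -m jog '{"translation":[[2.7,4.6,0.2],[2.7,4.6,0.2],[2.7,4.6,0.2],[2.7,4.6,0.2],[0,0,0]],"turn":[10,10,10,10,0]}'
python3 -m jog '{"translation":[[0,-10,0],[0,0,-20],[0,0,-30],[0,0,-30],[0,0,0]],"turn":[0,0,0,0,0]}'
python3 - <<'E'
from h import *
rel();wing(148)
s=grab_frame('side');cv2.imwrite('pics/c8.png',cv2.resize(s[170:310,220:380],None,fx=4,fy=4)[...,::-1])
E
```

```text
time: 22.32
eef_pos: [473.0, 119.1, 141.9]
orientation: [-179.9, 0.1, -167.7]
force: [1.0, -2.8, 1.1]
gripper_width: 0.0
grip_force: 0.8
time: 22.95
eef_pos: [462.8, 138.1, 140.8]
orientation: [180.0, 0.1, 152.8]
force: [0.3, -0.2, 1.0]
gripper_width: 0.0
grip_force: 0.4
time: 23.58
eef_pos: [459.5, 129.2, 222.5]
orientation: [179.8, 0.2, 152.8]
force: [0.3, -0.3, 0.2]
gripper_width: 0.3
grip_force: 0.0
R 24.5 lat -26.8 z 222.5 yaw 152.8 F [ 0.3 -0.3  0.2] j6 43 t 23.6
wing n 176 angle -29 mean [491.1 149. ]
```

View pics/c8.png

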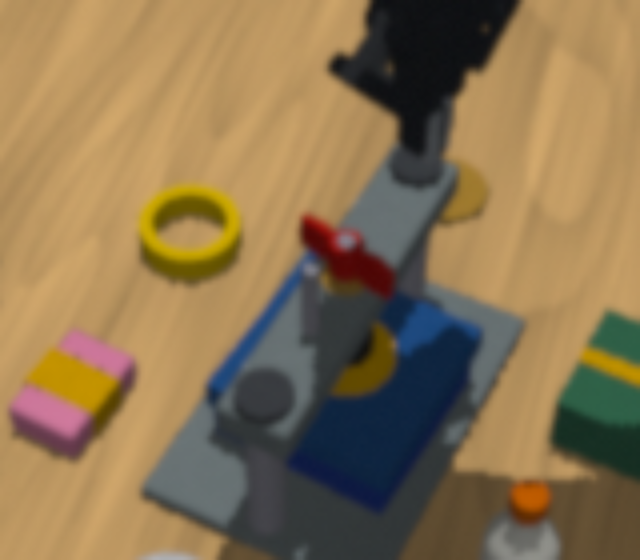

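The last picture shows the wings turned through the full stroke (300,220)–(390,290), the foot at (358,345) down on the yellow emblem, the box in place and the hand clear above. I hand in.

```bash
python3 -c "
from bench import *
print(hand_in())"
```

```text
the job is handed in; nothing more can be done
None
```

The wing screw was turned clockwise to an estimated 12.8 rad in four gentle strokes (about 3 N at most in the readings), so by the given spring rate the foot should press with about 11 N; the hand is clear, the box looked in place in the last picture, and the job was handed in with no verdict shown.

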